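# Set a click stop to its third notch and push the work against it

## Task

On the length-stop fixture, push the sliding stop by its upright tab away from the home end, through its clicks, and leave it in the third click without ever going past it. Then push the small V-block that lies on the fixture's bed back along the bed until it sits squarely against the stop, gently enough that the stop stays in its third click. Only push with the fingertips or the outside of the fingers: grip and lift nothing, and leave the larger V-block, the bolt and the tin beside the fixture where they are.

Things in the scene. Friction and masses are not known exactly. Their poses are not given: they have to be found in the camera images.
- stop_base: length-stop fixture, fixed to the bench. Origin: on the bench top under its bed plate; z up, y along the rail from the home end (-y), x across it, away from the robot. Bed plate x -77..48, y +-145 mm, top z 8 mm. Steel rail on it x 0..30, y +-125, top z 30 mm with six ribs to z 34; end caps at y +-132, top z 41 mm. Five index lines on the bed show where the stop's +y face stands at clicks 1..5.
- stop_travel (a joint): travel of the stop along the base's +y, m; 0 = home end, where it starts; free to about 0.020. Then a sprung ball crosses the ribs: clicks 1..5 at 0.036, 0.052, 0.068, 0.084, 0.100; end of travel 0.106. About 8 to 10 N, either way, moves it out of a click; 8 mm on the force has vanished and it springs by itself into the next click.
- stop: the sliding stop: dark steel saddle on the rail (x 1..35, y +-20, top z 48 mm), a stop arm 14 mm thick (y) over the bed (x -55..-3, z 10..34 mm; to z 46 mm where it joins the saddle), and an upright push tab on top. Axes as stop_base; origin at bench height, mid-saddle in y: in the base's frame x = 0, y = -0.085 + stop_travel (m).
- push_tab (a point): point in the middle of the upright steel push tab on top of the stop, 14 mm above the saddle and 62 mm above the bench. The tab is 30 mm wide (x), 8 mm thick (y), from z = 48 to z = 72 mm; it is pushed on its -y face to go through the clicks.
- stop_face (a point): centre of the stop arm's +y face, against which the small V-block is to sit (22 mm above the bench, 29 mm to the robot's side of the rail's face); the face is 52 mm wide and 24 mm high.
- v_block_small: small grey ground-steel V-block, 44 mm (x) x 40 mm (y) x 32 mm (z), about 0.16 to 0.32 kg, lying loose on the bed plate on the robot's side of the rail, on the +y side of the stop. Origin: centre of its underside; upright, its axes about parallel to those of stop_base.
- v_block_a: bystander: larger grey V-block, 55 x 50 x 40 mm, loose on the bench beyond the fixture. Origin: centre of its underside.
- bolt_m16: bystander: steel hex bolt 60 mm tall standing on its 26 mm head, on the bench on the robot's side of the fixture. Origin: centre of its underside.
- pin_tin: bystander: small round tin with a lid, 57 mm across, 55 mm tall, on the bench beyond the fixture. Origin: centre of its underside.
There are look-alikes about, which are no part of the job. What is shaped like the v_block_small but blue, orange or turquoise is not meant.

How it is judged:
By the outcome, as a careful person would: the job done as asked, in the order asked, and still so for the second after the job is handed in, with the robot touching nothing.
It also fails if it takes over 72 s, if anything falls off the work surface, if the arm or the gripper's body presses on something with over 40 N, if the wrist force passes 120 N, or if a joint passes its speed limit or range.

## Robot

A 6-joint arm with a two-finger parallel gripper is mounted at the origin on a cart in front of the work surface, level with it; the furniture and walls round the work are solid. World frame = base frame: x ahead of the robot, y to its left, z up, the work surface at z = 0. Lengths are in m, angles in rad, forces in N, time in s.
With the tool pointing down it reaches from about 0.325 to 0.9 m from the base axis. Payload 6.1 kg.
Tool frame: the origin (TCP) lies between the finger pads; the fingertips stand bot.tips_ahead ahead of it and the grasp point (between the pads) lies 8 mm behind it (bot.tips_ahead is the distance from the TCP to the fingertips, in m); z points along the fingers, x is the direction in which the jaws open and shut, and the axes are right-handed (so a half turn about z gives the same grasp; the last joint's range is limited). The gripper opens to 87 mm and grips with 3 to 60 N. Pads are 19 mm wide; open, the fingers measure 117 mm over their backs; the gripper's body (75 mm by 190 mm) begins 51 mm behind the grasp point.
Start: joints at [-1.439, 0.22, 1.526, -0, 1.395, -0.126], TCP at [0.159, -0.604, 0.234] pointing down, gripper open.
Joint ranges: [-2.98, 2.98], [-0.91, 2.08], [0.09, 2.57], [-1.24, 4.39], [0.2, 2.65], [-2.68, 2.68]. Speed limits (rad/s): [2.57, 2.57, 3.01, 3.14, 3.14, 3.14].

## Interface

Orientations are given as a unit quaternion [w, x, y, z].
In Python, from workcell import bot gives the robot as it stands. The module is installed in compiled form; this text tells all that it offers.
- The arm moves only by the tool drive_tool, never from a script. Its argument "targets" is text: rows parted by semicolons, each of 7 numbers parted by spaces: the shift along the tool's x, y, z in units of 0.4 m (1.0 is 0.4 m), then the turn, a rotation vector about the tool's x, y, z in units of pi rad (1.0 is pi rad), then the opening, from 0 (shut) to 1 (fully open). A call has 1 to 12 rows; each row is the pose to reach, as a shift and turn from the pose commanded when the call began, along the tool's axes at that moment, turning the shorter way round; what a row does not reach only later rows make up. A row lasts 1/8 s, in which the tool goes at most 62.5 mm and 10.7 degrees, less where a joint would pass 70% of its speed; a pose out of reach is approached as far as the arm can. A call with a number of a shift or a turn outside -1 to 1 is refused whole. A call with a gripper value outside its range is refused whole. The fingers move at their own pace and stop on an object; "grip_force" is the grip in N (left out, the last holds). Time passes only in rows, so rows that repeat a pose let the fingers close. It gives the time, the measured TCP pose, the force and the opening at its end, in the units of the state.
- bot.get_state(): the state, without advancing time (a new reading comes with each control period).
- bot.snapshot(name): name is "side" or "top"; returns a dict with "color" (384x512x3 uint8, blue, green, red), "camera_matrix" (3x3 intrinsics, pixels), "rvec" (rotation vector, rad) and "tvec" (3), from world to camera coordinates, as OpenCV has them. Camera axes: x right, y down, z forward; pixel columns grow to the right and rows downward; lengths in m; the calibration is good to about 2 mm. A picture is of the moment at which its call begins. There is no depth.
- bot.job_done(): hands the job in, once; it reports no verdict.
The state is a dict: "time": time; "joints": joint angles; "joint_vel": joint speeds; "joint_torque": joint torques, N m; "tcp_pos": TCP position; "ee_rot": TCP orientation; "ft_force": force on the tool from outside, world axes, zero at the start; "ft_torque": the same for the moment, N m; "opening": finger opening in m.
Only numpy, scipy, OpenCV 4.12 (cv2) and the standard library are available. Lean on these libraries where they do the work, as an engineer would, in place of code of your own. Each camera call takes 0.05 s, during which the arm holds its last target. There are 200 camera calls.

## Working session

There is one attempt and no reset: what is moved stays moved. The work goes in short steps, Python scripts to look and compute and a tool call to move; the robot and the scene stay as the last step left them, time stands still between calls to the robot, and variables do not carry over. Pictures are saved under pics/ and viewed, about 8 in all and at most 12, crops included, and the job is handed in when it is done.

Besides the shell and the picture viewer there is one more tool, called after "Request:" as name(argument=value, ...) on one line, values as JSON. drive_tool: Moves the arm, as the interface text tells. Its arguments: {"type":"object","properties":{"targets":{"type":"string"},"grip_force":{"type":"number"}},"required":["targets"]}

```bash
mkdir -p pics; cat > h.py <<'E'
import numpy as np, cv2
from workcell import bot
from scipy.spatial.transform import Rotation as R
def snap(n,f=None):
    s=bot.snapshot(n)
    if f: cv2.imwrite(f,s["color"])
    return s
def proj(s,P):
    return cv2.projectPoints(np.array(P,float).reshape(-1,1,3),np.array(s["rvec"],float),np.array(s["tvec"],float),np.array(s["camera_matrix"],float),None)[0].reshape(-1,2)
def ray(s,p):
    Rm=cv2.Rodrigues(np.array(s["rvec"],float))[0];t=np.array(s["tvec"],float).reshape(3)
    d=Rm.T@np.linalg.inv(s["camera_matrix"])@np.array([p[0],p[1],1.]);return -Rm.T@t,d
def atz(s,p,z):
    c,d=ray(s,p);return c+d*(z-c[2])/d[2]
E
python3 - <<'E'
from h import *
import pickle
S={n:snap(n) for n in("side","top")}
pickle.dump(S,open("s0.pkl","wb"))
for n in S:
    cv2.imwrite(f"pics/{n}0.png",cv2.resize(S[n]["color"],(800,600),interpolation=cv2.INTER_CUBIC)); c,d=ray(S[n],(256,192)); print(n,c,d,S[n]["camera_matrix"][0])
st=bot.get_state();print(st["tcp_pos"],st["ee_rot"],st["ft_force"],st["opening"],bot.tips_ahead,st["time"])
w=np.array(st["ee_rot"]);print(R.from_quat(w[[1,2,3,0]]).as_matrix())
E
```

```text
side [0.30436715 0.94113623 0.42876797] [ 0.23356605 -0.86280174 -0.44854884] [412.97127205   0.         258.55084332]
top [0.45037739 0.20535866 0.91456763] [ 0.07033441 -0.02489014 -0.99735522] [353.06328547   0.         250.94216622]
[ 0.15926751 -0.60380148  0.23255237] [-6.16483558e-04  7.92135034e-01 -6.10345241e-01 -6.28214704e-04] [-0.15944506  0.04067303  0.86465475] 0.08726821322972846 0.011 0.1
[[ 2.54956584e-01 -9.66952471e-01 -2.42726140e-04]
 [-9.66950922e-01 -2.54956613e-01  1.74353216e-03]
 [-1.74779736e-03 -2.09820738e-04 -9.99998451e-01]]
```

View pics/top0.png

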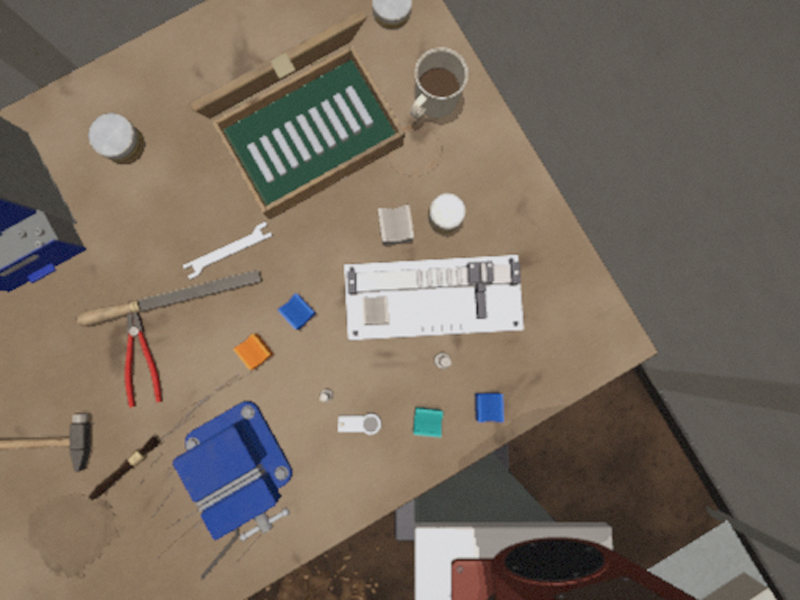

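View pics/side0.png

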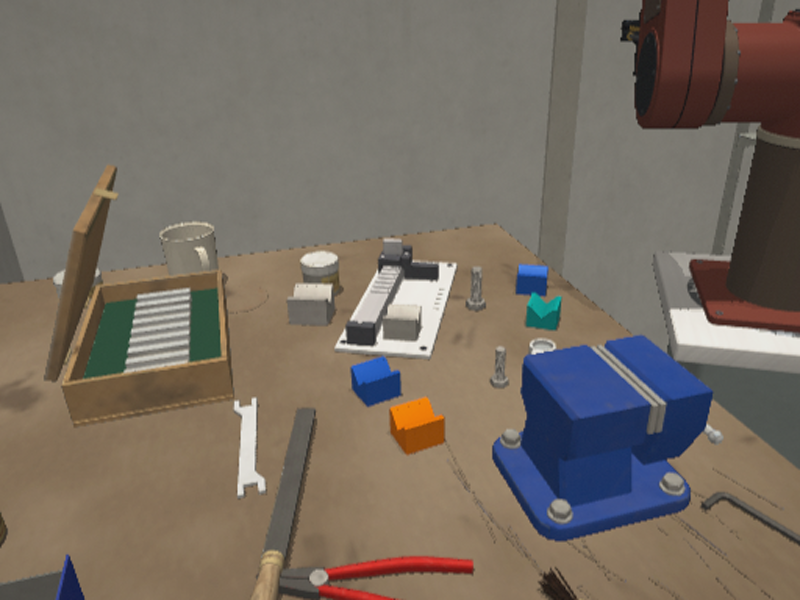

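The top view shows the fixture at (345–523, 256–340), with the stop near the right (home) end. The grey V-block on the bed, at (376,310), is the one meant. The blue, orange and turquoise ones at (297,311), (252,351), (428,422) and (490,407) are look-alikes. The larger grey block at (396,224), the tin at (447,212) and the bolt at (443,360) are the bystanders. Next I'll enlarge the fixture to confirm.

```bash
python3 - <<'E'
import pickle,cv2
S=pickle.load(open("s0.pkl","rb"))
a=S["top"]["color"][155:225,212:342]; cv2.imwrite("pics/tc.png",cv2.resize(a,None,fx=6,fy=6,interpolation=cv2.INTER_CUBIC))
a=S["side"]["color"][148:232,205:315]; cv2.imwrite("pics/sc.png",cv2.resize(a,None,fx=7,fy=7,interpolation=cv2.INTER_CUBIC))
E
```

```text
(no output)
```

View pics/tc.png

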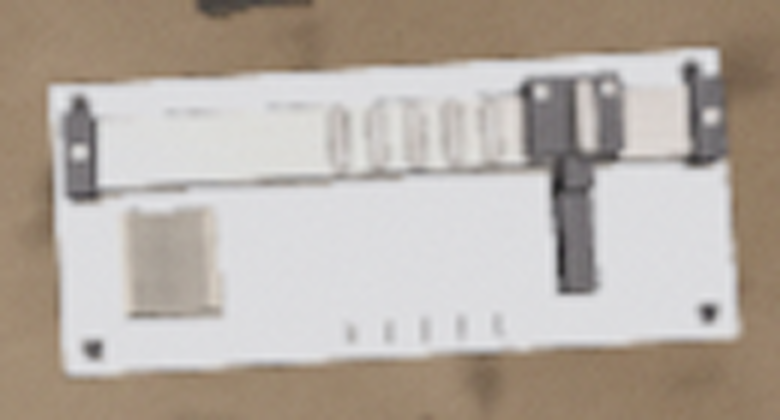

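View pics/sc.png

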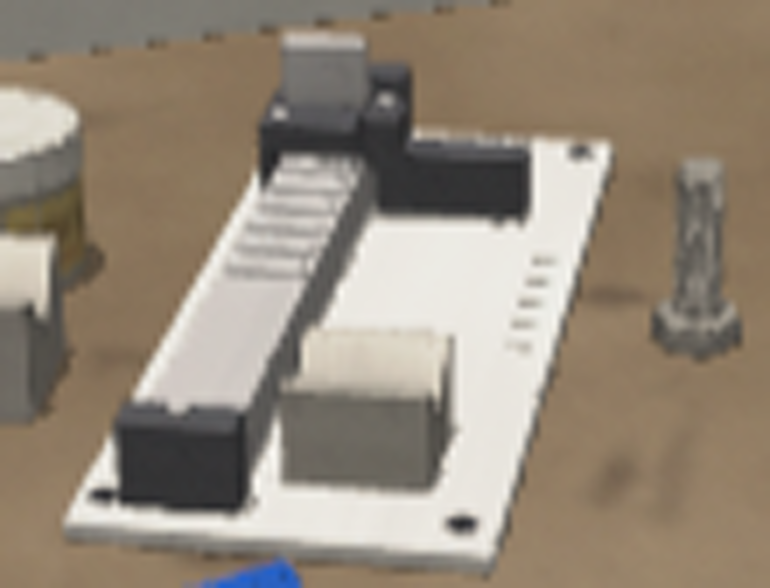

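The crops confirm it: a grey V-block on the bed at about (172,262) in the top crop, the stop at home with its tab at (588,115), and five ribs. In the side crop the tab is at (323,75) and the block at (365,410). Next I'll fit the fixture pose.

```bash
cat >> h.py <<'E'
import pickle
from scipy.optimize import least_squares
def T(u,v): return ((u+.5)/6-.5+212,(v+.5)/6-.5+155)
def Sd(u,v): return ((u+.5)/7-.5+205,(v+.5)/7-.5+148)
E
python3 - <<'E'
from h import *
S=pickle.load(open("s0.pkl","rb"))
obs=[("top",T(50,86),(.048,.145,0)),("top",T(717,48),(.048,-.145,0)),("top",T(740,337),(-.077,-.145,0)),("top",T(65,375),(-.077,.145,0)),
("side",Sd(487,555),(-.077,.145,0)),("side",Sd(66,527),(.048,.145,0)),("side",Sd(611,143),(-.077,-.145,0))]
def f(p):
    r=[]
    for n,px,P in obs:
        c,s=np.cos(p[2]),np.sin(p[2]); r.append(proj(S[n],[p[0]+c*P[0]-s*P[1],p[1]+s*P[0]+c*P[1],p[3]])[0]-px)
    return np.ravel(r)
q=least_squares(f,[.45,.1,0,.008]);p=q.x;print("fix",p,q.fun.round(1))
np.save("fix.npy",p)
c,s=np.cos(p[2]),np.sin(p[2]); W=lambda P:np.array([p[0]+c*P[0]-s*P[1],p[1]+s*P[0]+c*P[1],P[2]])
B=lambda w:np.array([c*(w[0]-p[0])+s*(w[1]-p[1]),-s*(w[0]-p[0])+c*(w[1]-p[1]),w[2]])
# tab top edge
print("tab top: side corners",[ (B(atz(S["side"],Sd(*u),.072))*1e3).round(1) for u in((283,38),(367,42))])
for n,u in(("top",(603,113)),("top",(590,113))): print((B(atz(S[n],T(*u),.072))*1e3).round(1))
print("blk top", [(B(atz(S["top"],T(*u),.040))*1e3).round(1) for u in((125,212),(213,208),(128,315),(220,311))])
print("blk side bottom +y face",[(B(atz(S["side"],Sd(*u),.008))*1e3).round(1) for u in((283,483),(433,489))])
print("blk side top +y face",[(B(atz(S["side"],Sd(*u),.040))*1e3).round(1) for u in((283,390),(436,394))])
# predicted overlay check
for y in(-.085,): print("tab pts proj top",[((proj(S["top"],W((xx,y+d,.072)))[0]-[212,155])*6).round() for xx in(3e-3,33e-3) for d in(-.004,.004)])
print("bolt",B(atz(S["side"],Sd(697,345),0)), "W push_tab",W((.018,-.085,.062)))
E
```

```text
fix [0.53529071 0.12869615 0.05877017 0.0063101 ] [-0.1 -0.2  0.2 -0.1  0.  -0.3 -0.   0.   1.   0.4 -0.8 -0.6  0.3  0.4]
tab top: side corners [array([ 27.9, -70.7,  72. ]), array([ -1.2, -70.7,  72. ])]
[ 14.8 -80.4  72. ]
[ 15.1 -75.2  72. ]
blk top [array([-11.4, 114.3,  40. ]), array([-11.9,  77.8,  40. ]), array([-54. , 115.4,  40. ]), array([-54.6,  77.4,  40. ])]
blk side bottom +y face [array([-10.8, 116.2,   8. ]), array([-54.4, 113.1,   8. ])]
blk side top +y face [array([-12.5, 118.5,  40. ]), array([-56. , 114.5,  40. ])]
tab pts proj top [array([624., 138.]), array([604., 140.]), array([618.,  64.]), array([599.,  65.])]
bolt [-0.12035819 -0.00331214  0.        ] W push_tab [0.55825222 0.04490015 0.062     ]
```

```bash
cat >> h.py <<'E'
import os
if os.path.exists("fix.npy"):
    p=np.load("fix.npy");c,s=np.cos(p[2]),np.sin(p[2])
    W=lambda P:np.array([p[0]+c*P[0]-s*P[1],p[1]+s*P[0]+c*P[1],P[2]])
    B=lambda w:np.array([c*(w[0]-p[0])+s*(w[1]-p[1]),-s*(w[0]-p[0])+c*(w[1]-p[1]),w[2]])
def rot(): return R.from_quat(np.array(bot.get_state()["ee_rot"])[[1,2,3,0]])
def goal(tipB,z=None):
    """shift/turn units to put the fingertips at tipB (base frame), tool down, tool x along base +x"""
    st=bot.get_state();r=rot();t=W(tipB)+[0,0,bot.tips_ahead]
    d=r.inv().apply(t-st["tcp_pos"])/.4
    Rg=np.array([[c,s,0],[s,-c,0],[0,0,-1.]])
    rv=(r.inv()*R.from_matrix(Rg)).as_rotvec()/np.pi
    return d.round(4),rv.round(4)
def where():
    st=bot.get_state();print("t",st["time"],"tipB mm",((B(np.array(st["tcp_pos"])+rot().apply([0,0,bot.tips_ahead])))*1e3).round(1),"F base",(np.array([c*st["ft_force"][0]+s*st["ft_force"][1],-s*st["ft_force"][0]+c*st["ft_force"][1],st["ft_force"][2]])).round(2),"op",st["opening"])
E
python3 - <<'E'
from h import *
S=pickle.load(open("s0.pkl","rb"))
t=lambda u,z:(B(atz(S["top"],T(*u),z))*1e3).round(1)
print("saddle",t((522,120),.048),t((622,120),.048),"arm",t((558,240),.034),t((594,240),.034),"arm end",t((577,292),.034))
print("lines",[t((u,328),.008)[1] for u in(498,461,425,389,351)])
print("side arm +y face",(B(atz(S["side"],Sd(529,152),.034))*1e3).round(1),(B(atz(S["side"],Sd(525,218),.010))*1e3).round(1))
where();print(goal((.016,-.112,.16)))
E
```

```text
saddle [ 16.5 -51.4  48. ] [ 14.1 -92.7  48. ] arm [-33.1 -65.1  34. ] [-33.9 -80.1  34. ] arm end [-55.2 -71.5  34. ]
lines [np.float64(-41.1), np.float64(-25.3), np.float64(-9.9), np.float64(5.5), np.float64(21.7)]
side arm +y face [-56.2 -72.3  34. ] [-55.1 -70.4  10. ]
t 0.1 tipB mm [-418.4 -709.1  221.6] F base [-0.16  0.05  0.86] op 0.08726821322972846
(array([-1.2484, -1.3597,  0.1563]), array([-4.000e-04,  4.000e-04, -4.366e-01]))
```

Request:
drive_tool(targets="-0.62 -0.68 0 0 0 -0.4366 0;-0.62 -0.68 0 0 0 -0.4366 0;-0.62 -0.68 0 0 0 -0.4366 0;-0.62 -0.68 0 0 0 -0.4366 0;-0.62 -0.68 0 0 0 -0.4366 0;-0.62 -0.68 0 0 0 -0.4366 0;-0.62 -0.68 0 0 0 -0.4366 0;-0.62 -0.68 0 0 0 -0.4366 0;-0.62 -0.68 0 0 0 -0.4366 0;-0.62 -0.68 0 0 0 -0.4366 0")

```text
time: 1.35
tcp_pos: [0.3589, -0.2952, 0.2333]
ee_rot: [-0.0, 1.0, 0.029, -0.0]
ft_force: [0.4, 0.3, 0.0]
opening: 0.002
```

```bash
python3 -c "
from h import *
where();print(goal((.016,-.105,.12)))"
```

```text
t 1.35 tipB mm [-201.  -412.8  222.3] F base [0.43 0.25 0.01] op 0.0019827917589205113
(array([ 0.5411, -0.7704,  0.2559]), array([-0.0001,  0.0001, -0.0006]))
```

Request:
drive_tool(targets="0.541 -0.77 0.256 0 0 0 0;0.541 -0.77 0.256 0 0 0 0;0.541 -0.77 0.256 0 0 0 0;0.541 -0.77 0.256 0 0 0 0;0.541 -0.77 0.256 0 0 0 0;0.541 -0.77 0.256 0 0 0 0;0.541 -0.77 0.256 0 0 0 0;0.541 -0.77 0.256 0 0 0 0;0.541 -0.77 0.256 0 0 0 0")

```text
time: 2.48
tcp_pos: [0.5569, 0.0236, 0.1315]
ee_rot: [0.0, 1.0, 0.029, 0.0]
ft_force: [-0.8, -0.1, -0.1]
opening: 0.0001
```

Request:
drive_tool(targets="0 0 0.06 0 0 0 0;0 0 0.12 0 0 0 0;0 0 0.16 0 0 0 0;0 0 0.16 0 0 0 0")

```text
time: 2.98
tcp_pos: [0.556, 0.0241, 0.0663]
ee_rot: [-0.0, 1.0, 0.029, -0.001]
ft_force: [0.3, -0.3, -0.1]
opening: 0.0001
```

```bash
python3 -c "
from h import *
where()
a=snap('top')['color'][155:225,212:342];b=snap('side')['color'][120:232,205:315]
a=cv2.resize(a,(780,420),interpolation=cv2.INTER_CUBIC)
cv2.imwrite('pics/t1.png',a);cv2.imwrite('pics/s1.png',cv2.resize(b,None,fx=5,fy=5,interpolation=cv2.INTER_CUBIC))"
```

```text
t 2.975 tipB mm [  14.5 -105.7   55.3] F base [ 0.3  -0.3  -0.09] op 0.00013804860312036657
```

View pics/s1.png

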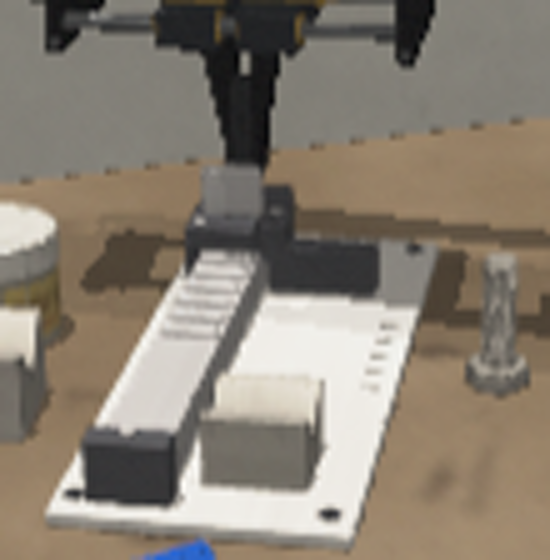

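The fingers are closed and stand behind the tab, at (246,130) against the tab at (233,190). They line up, so I'll start pushing slowly.

Request:
drive_tool(targets="0 -0.02 0 0 0 0 0;0 -0.035 0 0 0 0 0;0 -0.045 0 0 0 0 0;0 -0.055 0 0 0 0 0;0 -0.064 0 0 0 0 0;0 -0.072 0 0 0 0 0;0 -0.072 0 0 0 0 0")

```text
time: 3.95
tcp_pos: [0.5557, 0.0528, 0.0673]
ee_rot: [0.001, 1.0, 0.029, 0.0]
ft_force: [0.7, -4.0, 3.0]
opening: 0.0009
```

Request:
drive_tool(targets="0 -0.003 0 0 0 0 0;0 -0.005 0 0 0 0 0;0 -0.005 0 0 0 0 0")

```text
time: 4.32
tcp_pos: [0.5555, 0.0558, 0.0673]
ee_rot: [-0.0, 1.0, 0.029, 0.0]
ft_force: [-0.4, -2.1, 3.3]
opening: 0.0004
```

Request:
drive_tool(targets="0 -0.003 0 0 0 0 0;0 -0.005 0 0 0 0 0;0 -0.005 0 0 0 0 0")

```text
time: 4.7
tcp_pos: [0.5547, 0.0583, 0.0668]
ee_rot: [-0.0, 1.0, 0.029, -0.0]
ft_force: [0.4, -0.7, 0.9]
opening: 0.0002
```

Request:
drive_tool(targets="0 -0.003 0 0 0 0 0;0 -0.005 0 0 0 0 0;0 -0.005 0 0 0 0 0")

```text
time: 5.08
tcp_pos: [0.5549, 0.06, 0.067]
ee_rot: [-0.0, 1.0, 0.029, -0.0]
ft_force: [-0.2, -0.6, 0.1]
opening: 0.0005
```

Request:
drive_tool(targets="0 -0.005 0 0 0 0 0;0 -0.01 0 0 0 0 0;0 -0.013 0 0 0 0 0;0 -0.013 0 0 0 0 0")

```text
time: 5.58
tcp_pos: [0.5548, 0.065, 0.0671]
ee_rot: [-0.0, 1.0, 0.029, 0.0]
ft_force: [-0.1, 0.3, 0.5]
opening: 0.0007
```

Request:
drive_tool(targets="0 -0.003 0 0 0 0 0;0 -0.005 0 0 0 0 0;0 -0.005 0 0 0 0 0")

```text
time: 5.95
tcp_pos: [0.5547, 0.0664, 0.0672]
ee_rot: [0.0, 1.0, 0.029, -0.0]
ft_force: [-0.0, -4.4, -0.7]
opening: 0.0005
```

Request:
drive_tool(targets="0 -0.003 0 0 0 0 0;0 -0.005 0 0 0 0 0;0 -0.005 0 0 0 0 0")

```text
time: 6.32
tcp_pos: [0.5547, 0.0669, 0.0672]
ee_rot: [0.002, 1.0, 0.029, -0.0]
ft_force: [0.5, -9.5, 0.9]
opening: 0.0002
```

Request:
drive_tool(targets="0 -0.003 0 0 0 0 0;0 -0.005 0 0 0 0 0;0 -0.005 0 0 0 0 0")

```text
time: 6.7
tcp_pos: [0.5545, 0.0703, 0.0672]
ee_rot: [0.0, 1.0, 0.029, -0.0]
ft_force: [-0.5, -4.1, -0.3]
opening: 0.0004
```

```bash
python3 -c "
from h import *
where()"
```

```text
t 6.7 tipB mm [ 15.7 -59.4  56.2] F base [-0.77 -4.06 -0.27] op 0.00043915191019781635
```

Request:
drive_tool(targets="0 -0.003 0 0 0 0 0;0 -0.006 0 0 0 0 0;0 -0.006 0 0 0 0 0")

```text
time: 7.08
tcp_pos: [0.5542, 0.0741, 0.0671]
ee_rot: [-0.001, 1.0, 0.029, -0.0]
ft_force: [0.1, 0.2, 0.3]
opening: 0.0002
```

Request:
drive_tool(targets="0 -0.003 0 0 0 0 0;0 -0.006 0 0 0 0 0;0 -0.006 0 0 0 0 0")

```text
time: 7.45
tcp_pos: [0.5541, 0.076, 0.0671]
ee_rot: [-0.0, 1.0, 0.029, -0.0]
ft_force: [-0.4, 0.2, -0.3]
opening: 0.0005
```

Request:
drive_tool(targets="0 -0.004 0 0 0 0 0;0 -0.008 0 0 0 0 0;0 -0.012 0 0 0 0 0;0 -0.012 0 0 0 0 0")

```text
time: 7.95
tcp_pos: [0.5538, 0.0806, 0.0672]
ee_rot: [-0.0, 1.0, 0.029, 0.0]
ft_force: [0.4, 0.2, -0.3]
opening: 0.0001
```

Request:
drive_tool(targets="0 -0.003 0 0 0 0 0;0 -0.005 0 0 0 0 0;0 -0.005 0 0 0 0 0")

```text
time: 8.32
tcp_pos: [0.5538, 0.0821, 0.0671]
ee_rot: [0.0, 1.0, 0.029, -0.0]
ft_force: [0.5, -1.7, -0.5]
opening: 0.0006
```

Request:
drive_tool(targets="0 -0.003 0 0 0 0 0;0 -0.005 0 0 0 0 0;0 -0.005 0 0 0 0 0")

```text
time: 8.7
tcp_pos: [0.5537, 0.0828, 0.0672]
ee_rot: [0.001, 1.0, 0.029, -0.0]
ft_force: [0.3, -8.0, 0.3]
opening: 0.0006
```

Request:
drive_tool(targets="0 -0.003 0 0 0 0 0;0 -0.005 0 0 0 0 0;0 -0.005 0 0 0 0 0")

```text
time: 9.07
tcp_pos: [0.5536, 0.0852, 0.0672]
ee_rot: [0.001, 1.0, 0.029, -0.0]
ft_force: [-0.9, -5.3, 0.4]
opening: 0.0004
```

Request:
drive_tool(targets="0 -0.003 0 0 0 0 0;0 -0.005 0 0 0 0 0;0 -0.005 0 0 0 0 0")

```text
time: 9.45
tcp_pos: [0.5534, 0.0887, 0.0672]
ee_rot: [-0.0, 1.0, 0.029, 0.0]
ft_force: [-1.3, -1.8, 0.1]
opening: 0.0001
```

Request:
drive_tool(targets="0 -0.003 0 0 0 0 0;0 -0.005 0 0 0 0 0;0 -0.005 0 0 0 0 0")

```text
time: 9.82
tcp_pos: [0.5532, 0.091, 0.0671]
ee_rot: [-0.0, 1.0, 0.029, 0.0]
ft_force: [-0.7, -0.8, -0.4]
opening: 0.0007
```

Request:
drive_tool(targets="0 -0.002 0 0 0 0 0;0 -0.003 0 0 0 0 0;0 -0.003 0 0 0 0 0")

```text
time: 10.2
tcp_pos: [0.5532, 0.0918, 0.0671]
ee_rot: [-0.0, 1.0, 0.029, -0.0]
ft_force: [-0.2, -0.4, -0.3]
opening: 0.0003
```

```bash
python3 -c "
from h import *
where()
b=snap('side')['color'][120:232,205:315]
cv2.imwrite('pics/s2.png',cv2.resize(b,None,fx=5,fy=5,interpolation=cv2.INTER_CUBIC))"
```

```text
t 10.2 tipB mm [ 15.7 -37.9  56.1] F base [-0.2  -0.41 -0.29] op 0.0003022522426179708
```

View pics/s2.png

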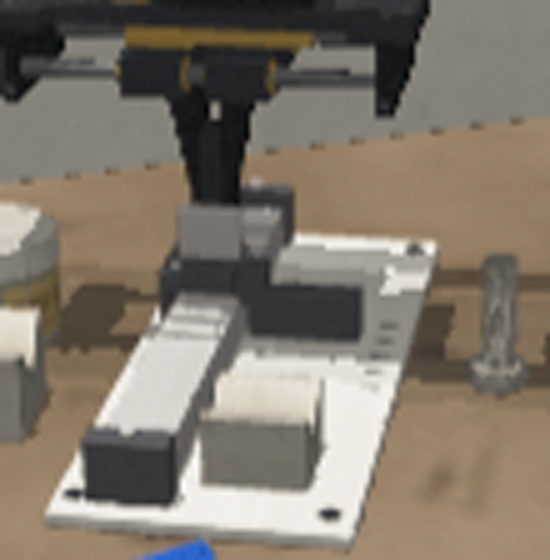

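The side view shows the stop one click-pitch on, with the arm's lower +y corner at (360,342). No force is left on the tip. Next I'll check the travel numerically and plan the transfer.

```bash
python3 -c "
from h import *
S=pickle.load(open('s0.pkl','rb'))
s=S['side'];q=lambda u,v,z:(B(atz(s,((u+.5)/5-.5+205,(v+.5)/5-.5+120),z))*1e3).round(1)
print(q(360,342,.010),q(362,292,.034),q(241,257,.048),q(178,207,.072))
print('blue',(B(atz(S['top'],((297+.5)/1.5625-.5,(311+.5)/1.5625-.5),.02))*1e3).round())
where();print(goal((-.033,.142,.125)))"
```

```text
[-55.5 -19.2  10. ] [-56.  -22.1  34. ] [ -0.1 -22.3  48. ] [ 28.  -20.4  72. ]
blue [-26. 224.  20.]
t 10.25 tipB mm [ 15.7 -37.9  56.1] F base [-0.51 -0.25  0.47] op 0.0005400532981910276
(array([-0.1217, -0.4499, -0.1722]), array([-0.,  0., -0.]))
```

Request:
drive_tool(targets="0 -0.003 0 0 0 0 0;0 -0.006 0 0 0 0 0;0 -0.006 0 0 0 0 0;0 -0.006 0 0 0 0 0")

```text
time: 10.75
tcp_pos: [0.553, 0.0941, 0.0671]
ee_rot: [-0.0, 1.0, 0.029, -0.0]
ft_force: [-0.2, -0.1, -0.3]
opening: 0.0006
```

Request:
drive_tool(targets="0 0.015 0 0 0 0 0;0 0.04 0 0 0 0 0;0 0.04 -0.08 0 0 0 0;0 0.04 -0.17 0 0 0 0;0 0.04 -0.17 0 0 0 0")

```text
time: 11.38
tcp_pos: [0.5567, 0.0773, 0.1388]
ee_rot: [0.0, 1.0, 0.029, 0.003]
ft_force: [0.4, -0.0, -0.4]
opening: 0.0002
```

```bash
python3 -c "
from h import *
where()
s=snap('side');
b=s['color'][148:232,205:315]
cv2.imwrite('pics/s3.png',cv2.resize(b,None,fx=7,fy=7,interpolation=cv2.INTER_CUBIC))
print(goal((-.033,.142,.125)))"
```

```text
t 11.375 tipB mm [ 18.4 -52.6 127.8] F base [ 0.44 -0.06 -0.4 ] op 0.00022251608779408095
(array([-0.1252, -0.4858,  0.0014]), array([ 0.0001, -0.0011, -0.0002]))
```

View pics/s3.png

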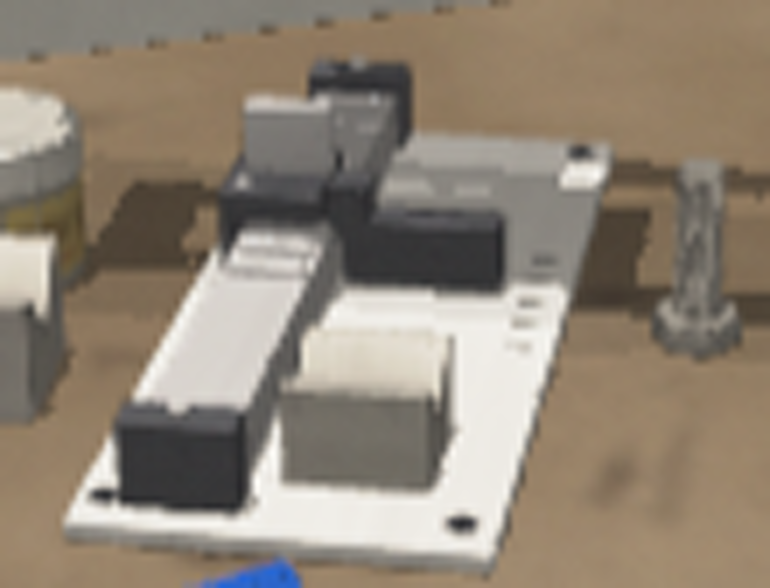

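The arm's lower edge is at (500,290), with line 3 at about (528,302), so this looks like click 3. I'll confirm from the top once the arm is clear.

Request:
drive_tool(targets="-0.03 -0.12 0 0 0 0 0.115;-0.06 -0.24 0 0 0 0 0.115;-0.09 -0.36 0 0 0 0 0.115;-0.125 -0.486 0 0 0 0 0.115;-0.125 -0.486 0 0 0 0 0.115;-0.125 -0.486 0 0 0 0 0.115")

```text
time: 12.18
tcp_pos: [0.4921, 0.2686, 0.1339]
ee_rot: [0.001, 1.0, 0.03, -0.001]
ft_force: [0.1, -0.4, 0.1]
opening: 0.0101
```

```bash
python3 -c "
from h import *
where()
s=snap('top');pickle.dump(s,open('t4.pkl','wb'))
b=s['color'][155:225,212:342]
cv2.imwrite('pics/t4.png',cv2.resize(b,None,fx=6,fy=6,interpolation=cv2.INTER_CUBIC))
print(goal((-.033,.142,.015)))"
```

```text
t 12.175 tipB mm [-34.9 142.2 122.9] F base [ 0.03 -0.44  0.09] op 0.010119050468665855
(array([ 0.0043, -0.001 ,  0.2704]), array([ 0.0003,  0.0005, -0.0002]))
```

View pics/t4.png

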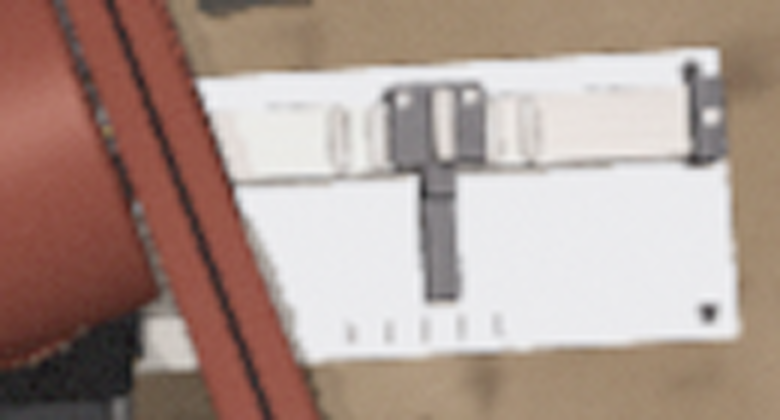

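The arm's +y face is at column 425, and so is the third index line, so the stop is in click 3. Now the V-block.

Request:
drive_tool(targets="0.004 0 0.1 0 0 0 0.115;0.004 0 0.2 0 0 0 0.115;0.004 0 0.25 0 0 0 0.115;0.004 0 0.268 0 0 0 0.115;0.004 0 0.268 0 0 0 0.115")

```text
time: 12.85
tcp_pos: [0.4949, 0.2691, 0.0284]
ee_rot: [-0.0, 1.0, 0.029, 0.0]
ft_force: [0.5, -0.9, 1.1]
opening: 0.0097
```

```bash
python3 -c "
from h import *
where();print(goal((-.033,.142,.015)))"
```

```text
t 12.85 tipB mm [-32.1 142.5  17.4] F base [ 0.41 -0.95  1.07] op 0.009689797462511708
(array([-0.0023,  0.0013,  0.006 ]), array([-0.    , -0.0002, -0.0002]))
```

Request:
drive_tool(targets="0 0.02 0.003 0 0 0 0.115;0 0.035 0.003 0 0 0 0.115;0 0.048 0.003 0 0 0 0.115;0 0.06 0.003 0 0 0 0.115;0 0.073 0.003 0 0 0 0.115;0 0.086 0.003 0 0 0 0.115;0 0.098 0.003 0 0 0 0.115;0 0.11 0.003 0 0 0 0.115;0 0.11 0.003 0 0 0 0.115")

```text
time: 13.98
tcp_pos: [0.4966, 0.2246, 0.0264]
ee_rot: [0.0, 1.0, 0.029, -0.0]
ft_force: [-0.5, -0.9, -0.6]
opening: 0.0101
```

Request:
drive_tool(targets="0 0.01 0 0 0 0 0.115;0 0.02 0 0 0 0 0.115;0 0.03 0 0 0 0 0.115;0 0.04 0 0 0 0 0.115;0 0.05 0 0 0 0 0.115;0 0.06 0 0 0 0 0.115;0 0.07 0 0 0 0 0.115;0 0.08 0 0 0 0 0.115;0 0.09 0 0 0 0 0.115;0 0.1 0 0 0 0 0.115;0 0.105 0 0 0 0 0.115;0 0.105 0 0 0 0 0.115")

```text
time: 15.48
tcp_pos: [0.4994, 0.1832, 0.0268]
ee_rot: [0.0, 1.0, 0.029, 0.0]
ft_force: [0.2, 0.5, -0.8]
opening: 0.0098
```

```bash
python3 -c "
from h import *
where();print(goal((-.033,.045,.015)))
s=snap('side');b=s['color'][120:232,205:315]
cv2.imwrite('pics/s5.png',cv2.resize(b,None,fx=5,fy=5,interpolation=cv2.INTER_CUBIC))"
```

```text
t 15.475 tipB mm [-32.6  56.5  15.8] F base [ 0.25  0.49 -0.78] op 0.009848634122394779
(array([-0.001 ,  0.0287,  0.0021]), array([ 0.0001, -0.    , -0.0001]))
```

View pics/s5.png

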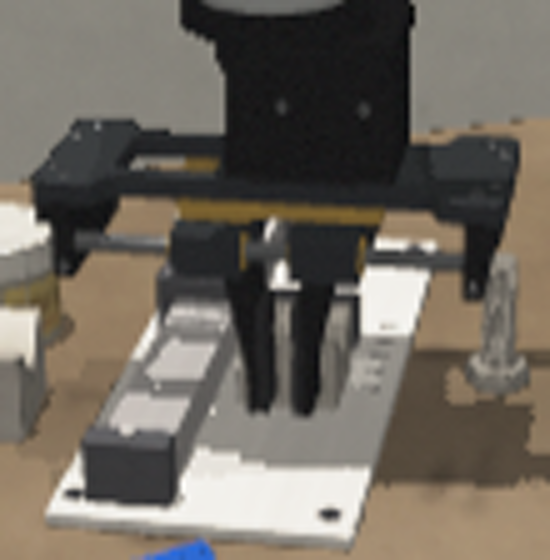

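The fingers, at (260–305, 405), hold the block squarely from behind, and the bolt, tin and large block are undisturbed. Now the slow final approach.

Request:
drive_tool(targets="0 0.007 0 0 0 0 0.115;0 0.014 0 0 0 0 0.115;0 0.021 0 0 0 0 0.115;0 0.028 0 0 0 0 0.115;0 0.028 0 0 0 0 0.115")

```text
time: 16.15
tcp_pos: [0.5, 0.1719, 0.0268]
ee_rot: [0.0, 1.0, 0.029, 0.0]
ft_force: [0.3, 0.7, -0.1]
opening: 0.0103
```

Request:
drive_tool(targets="0 0.0015 0 0 0 0 0.115;0 0.0025 0 0 0 0 0.115;0 0.0025 0 0 0 0 0.115;0 0.0025 0 0 0 0 0.115")

```text
time: 16.65
tcp_pos: [0.5, 0.1713, 0.0268]
ee_rot: [-0.0, 1.0, 0.029, 0.0]
ft_force: [0.4, 1.1, 0.6]
opening: 0.0102
```

Request:
drive_tool(targets="0 0.0015 0 0 0 0 0.115;0 0.0025 0 0 0 0 0.115;0 0.0025 0 0 0 0 0.115;0 0.0025 0 0 0 0 0.115")

```text
time: 17.15
tcp_pos: [0.5001, 0.1703, 0.0268]
ee_rot: [0.0, 1.0, 0.029, -0.0]
ft_force: [0.5, 1.2, 0.6]
opening: 0.0101
```

```bash
python3 -c "
from h import *
where()"
```

```text
t 17.15 tipB mm [-32.7  43.6  15.8] F base [0.54 1.15 0.57] op 0.01009241253765589
```

Request:
drive_tool(targets="0 0.0015 0 0 0 0 0.115;0 0.0025 0 0 0 0 0.115;0 0.0025 0 0 0 0 0.115")

```text
time: 17.52
tcp_pos: [0.5002, 0.1692, 0.0267]
ee_rot: [0.0, 1.0, 0.029, -0.0]
ft_force: [0.0, 1.4, 0.8]
opening: 0.0097
```

Request:
drive_tool(targets="0 0.0015 0 0 0 0 0.115;0 0.0025 0 0 0 0 0.115;0 0.0025 0 0 0 0 0.115")

```text
time: 17.9
tcp_pos: [0.5002, 0.1682, 0.0267]
ee_rot: [0.0, 1.0, 0.029, 0.0]
ft_force: [0.4, 1.4, 1.3]
opening: 0.0103
```

Request:
drive_tool(targets="0 0.0015 0 0 0 0 0.115;0 0.0015 0 0 0 0 0.115;0 0.0015 0 0 0 0 0.115")

```text
time: 18.27
tcp_pos: [0.5002, 0.1678, 0.0267]
ee_rot: [-0.0, 1.0, 0.029, 0.0]
ft_force: [0.2, 3.5, 0.4]
opening: 0.0103
```

Request:
drive_tool(targets="0 0.0006 0 0 0 0 0.115;0 0.0006 0 0 0 0 0.115;0 0.0006 0 0 0 0 0.115")

```text
time: 18.65
tcp_pos: [0.5003, 0.1676, 0.0268]
ee_rot: [-0.0, 1.0, 0.029, 0.0]
ft_force: [-1.1, 4.8, 1.1]
opening: 0.0099
```

The force rises firmly to 4.8 N, well under the 8–10 N that would move the stop out of its click. I'll retreat straight back, then up.

Request:
drive_tool(targets="0 -0.004 0 0 0 0 0.115;0 -0.02 0 0 0 0 0.115;0 -0.06 0 0 0 0 0.115;0 -0.08 0 0 0 0 0.115;0 -0.08 -0.12 0 0 0 0.115;0 -0.08 -0.25 0 0 0 0.115;0 -0.12 -0.4 0 0 0 0.115;-0.1 -0.22 -0.5 0 0 0 0.115;-0.2 -0.35 -0.5 0 0 0 0.115;-0.3 -0.5 -0.5 0 0 0 0.115;-0.3 -0.6 -0.5 0 0 0 0.115;-0.3 -0.6 -0.5 0 0 0 0.115")

```text
time: 20.15
tcp_pos: [0.3642, 0.4034, 0.2268]
ee_rot: [-0.0, 0.999, 0.032, -0.0]
ft_force: [0.9, -0.4, 0.1]
opening: 0.0101
```

```bash
python3 -c "
from h import *
where()
s=snap('top');t=snap('side')
pickle.dump((s,t),open('end.pkl','wb'))
b=cv2.resize(s['color'][150:225,212:342],(780,450),interpolation=cv2.INTER_CUBIC);
cv2.imwrite('pics/t6.png',b)
cv2.imwrite('pics/s6.png',cv2.resize(t['color'][148:232,205:315],None,fx=7,fy=7,interpolation=cv2.INTER_CUBIC))"
```

```text
t 20.15 tipB mm [-154.6  284.3  215.8] F base [ 0.84 -0.5   0.1 ] op 0.010117888171452337
```

View pics/t6.png

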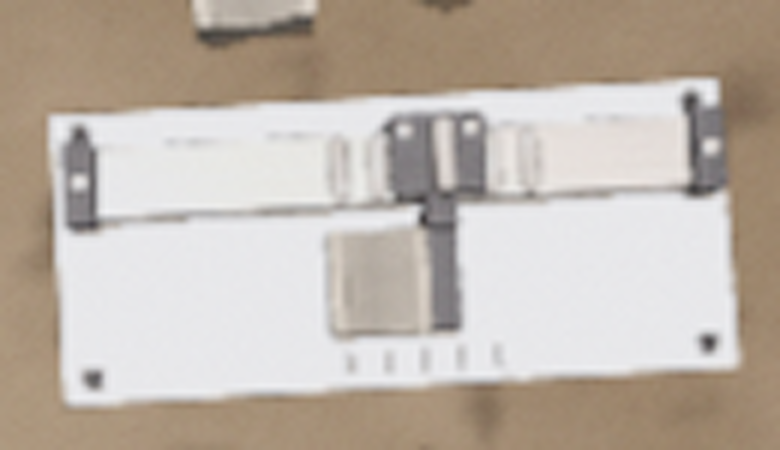

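View pics/s6.png

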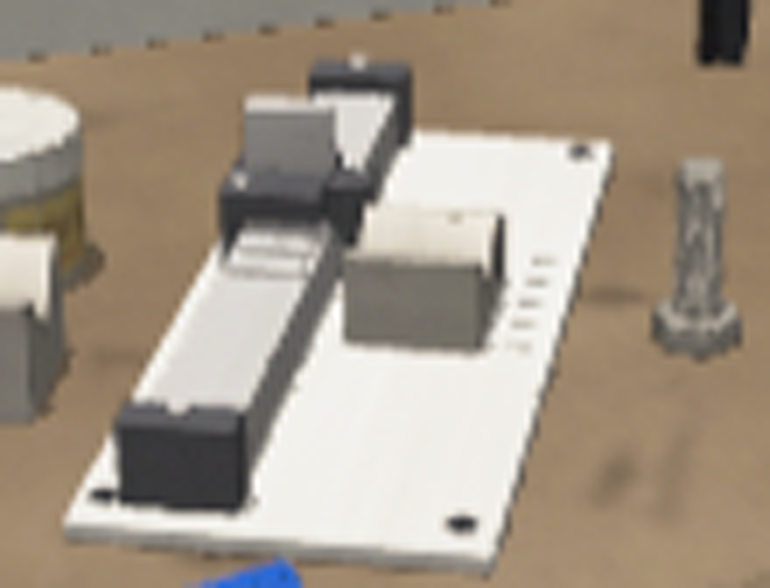

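The block sits flush and square against the stop arm: its −y edge is at about column 430 in the top crop, with no gap. The stop's saddle is unchanged at 387–485, in click 3, and the bystanders haven't moved. Handing in.

```bash
python3 -c "
from workcell import bot
print(bot.job_done())"
```

```text
the job is handed in; nothing more can be done
None
```

The stop is in its third click and the small V-block sits squarely against it. I handed the job in at about 20 s of the allowed 72 s.

- **Stop:** I pushed the tab with the closed fingertips in small steps. The force peaked at 9.5 N or less, and the fingers stayed about 4 mm short of the third-click contact. The stop sprang the rest of the way by itself.
- **V-block:** I pushed it back from behind with the two slightly opened fingers. Sliding took about 1 N. It met the stop arm and I eased off at 4.8 N, below the 8–10 N that would move the stop.
- **Last checks:** In the final top view, the saddle is where it was before the V-block push, when the arm's face stood on the third index line. The block is flush, with no visible gap or twist. The bolt and large V-block show no movement, nor does the tin as far as the crop shows it. The arm touches nothing.

Two checks did not agree:
- **Side camera:** while the finger was still behind the tab, it put the stop face 9–12 mm short of the third-click position. I put about 5 mm of that down to the camera and took the top view as the deciding one.
- **Start position:** the images put the stop about 12 mm along its free travel at the start, not at 0. I allowed for this by judging the clicks from the forces felt.

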